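# Heft the three tins and hold up the heaviest

### The arm

A 6-joint arm with a two-finger parallel gripper is mounted at the origin on the work surface. World frame = base frame: x ahead of the robot, y to its left, z up, the work surface at z = 0. Lengths are in mm, angles in degrees, forces in N, time in s.
With the tool pointing down it reaches from about 350 to 775 mm from the base axis. Payload 7.3 kg.
Tool frame: the origin (TCP) lies midway between the tips of the shut fingers; the grasp point (between the pads) lies 19 mm behind it; z points along the fingers, y is the direction in which the jaws open and shut (so a half turn about z gives the same grasp; the last joint's range is limited). The gripper opens to 92 mm and grips with 3 to 60 N. Pads are 19 mm wide; open, the fingers measure 130 mm over their backs; the gripper's body (75 mm by 190 mm) begins 47 mm behind the grasp point.
Start: joints at [-74.771, 19.595, 87.324, -0, 73.075, -8.365], TCP at [210.16, -481.121, 226.741] pointing down, gripper open.
Joint ranges: [-145.02, 145.02], [-44.19, 115.74], [2.07, 154.8], [-57.11, 237.11], [16.16, 152.29], [-177.93, 177.93]. Speed limits (degrees/s): [147.25, 147.25, 180, 180, 180, 180].

### API

Orientations are given as a 3x3 rotation matrix whose columns are the frame's x, y, z axes.
In Python, from station import arm gives the robot as it stands.
- The arm moves only by the tool play_rows, never from a script. Its argument "series" is one flat list of numbers, 6 for each row, row after row: the shift along the world's x, y, z in m, then the turn, a rotation vector about the world's x, y, z in degrees. In form: [dx, dy, dz, ax, ay, az, dx, dy, dz, ax, ay, az, ...]. A call has 1 to 10 rows; each row is the pose to reach, as a shift and turn from the pose commanded when the call began; what a row does not reach only later rows make up. A row lasts 1/12 s, in which the tool goes at most 41.7 mm and 7.16 degrees, less where a joint would pass 70% of its speed; a pose out of reach is approached as far as the arm can. A call with a gripper value outside its range is refused whole. "gripper" is the finger opening in m, from 0 to 0.0918, set as the call begins (left out, the last holds). The fingers move at their own pace and stop on an object; "newtons" is the grip in N (left out, the last holds). Time passes only in rows, so rows that repeat a pose let the fingers close. It gives the time, the measured TCP pose, the force and the opening at its end, in the units of the state.
- arm.sense(): the state, without advancing time (a new reading comes with each control period).
- arm.camera(name): name is "scene" or "top" or "wrist"; returns the picture (384x512x3 uint8, red, green, blue); there is no depth.
- arm.camera_model(name): a dict with "fx", "fy", "cx", "cy" (pixels), "rvec" (rotation vector, rad) and "tvec" (3), from world to camera coordinates, as OpenCV has them; the wrist camera has in their place "mount" (4x4, takes a point from camera to tool coordinates, whose origin is the TCP and whose axes are the flange's). Camera axes: x right, y down, z forward; pixel columns grow to the right and rows downward; lengths in mm; the calibration is good to about 2 mm. A picture is of the moment at which its call begins: read the wrist's pose just before it. camera_model takes no time and is no camera call.
- arm.hand_in(): hands the job in, once; it reports no verdict.
The state is a dict: "time": time; "q": joint angles; "dq": joint speeds; "joint_torque": joint torques, N m; "eef_pos": TCP position; "tool_rot": TCP orientation; "force": force on the tool from outside, world axes, zero at the start; "wrist_torque": the same for the moment, N m; "width": opening from 0.0 (shut) to 1.0 (fully open).
Only numpy, scipy, OpenCV 4.12 (cv2) and the standard library are available. Lean on these libraries where they do the work, as an engineer would, in place of code of your own. Each camera call takes 0.05 s, during which the arm holds its last target.

### The job

One of the three identical closed tins is packed with brass clamp weights and is clearly heavier than the other two: working from the robot's left to its right, heft each tin in turn by lifting it a few centimetres straight up off its cork mat for about a second, and stand it back upright on its own mat before taking the next. Then finish while holding the heaviest tin up in the gripper, upright and still, its underside at least 15 cm above the table and touching nothing else, with the other two tins standing on the mats they came from (if the last tin is the heaviest, it need not be put down first). Leave everything else on the table where it is, and do not tip or drop any tin.

Things in the scene. Friction and masses are not known exactly. Their poses are not given: they have to be found in the camera images.
- tin_a: one of three closed round tins of bare metal, alike in every visible way: 56 mm across, 78 mm tall, straight smooth side, flat lid, standing upright on a cork mat. Origin at the centre of its underside, z up the tin. The weights differ inside: the heaviest weighs 450 to 600 g, the other two 150 to 260 g each; which is which is not visible.
- tin_b: one of three closed round tins of bare metal, alike in every visible way: 56 mm across, 78 mm tall, straight smooth side, flat lid, standing upright on a cork mat. Origin at the centre of its underside, z up the tin. The weights differ inside: the heaviest weighs 450 to 600 g, the other two 150 to 260 g each; which is which is not visible.
- tin_c: one of three closed round tins of bare metal, alike in every visible way: 56 mm across, 78 mm tall, straight smooth side, flat lid, standing upright on a cork mat. Origin at the centre of its underside, z up the tin. The weights differ inside: the heaviest weighs 450 to 600 g, the other two 150 to 260 g each; which is which is not visible.
- mat_left: round cork mat, 84 mm across, 4 mm thick, fixed to the table, the left of the three as seen by the robot (largest y, +y side); one tin stands on its centre at the start. Origin at the centre of its underside.
- mat_mid: round cork mat, 84 mm across, 4 mm thick, fixed to the table, the middle of the three as seen by the robot (y near the middle); one tin stands on its centre at the start. Origin at the centre of its underside.
- mat_right: round cork mat, 84 mm across, 4 mm thick, fixed to the table, the right of the three as seen by the robot (lowest y, -y side); one tin stands on its centre at the start. Origin at the centre of its underside.
- clamp: bystander: knurled aluminium record clamp, 48 mm across, 32 mm tall, standing between the left and middle mats. Origin at the centre of its underside.
- brush: bystander: horn-handled stylus brush lying roughly along x between the middle and right mats, about 122 mm long (from 72 mm on its -x side to 50 mm on its +x side), 18 mm wide, 16 mm tall. Origin under its middle.
- cup: bystander: white enamel cup with a side handle, 76 mm across, 72 mm tall, beyond the mats. Origin at the centre of its underside.
- bottle: bystander: corked amber glass bottle, 56 mm across, 130 mm tall, beyond the right mat. Origin at the centre of its underside.
- magnifier: bystander: brass pocket magnifier lying flat beyond the mats, lens ring 60 mm across, handle reaching 84 mm from the lens centre along its own -x, 7 mm thick. Origin under the lens centre.
There are look-alikes about, which are no part of the job. Leave any grey or pink look-alike of the mat_mid alone.

How it is judged:
By the outcome, as a careful person would: the job done as asked, in the order asked, and still so for the second after the job is handed in, while the arm keeps its last pose, push and grip.
It also fails if it takes over 72 s, if anything falls off the work surface, if the arm or the gripper's body presses on something with over 40 N, if the wrist force passes 120 N, or if a joint passes its speed limit or range.

## Working session

There is one attempt and no reset: what is moved stays moved. The work goes in short steps, Python scripts to look and compute and a tool call to move; the robot and the scene stay as the last step left them, time stands still between calls to the robot, and variables do not carry over. Pictures are saved under pics/ and viewed, and the job is handed in when it is done.

Besides the shell and the picture viewer there is one more tool, called by a JSON object that holds its "name" and its "arguments", one argument or row to a line. play_rows: Moves the arm, as the interface text tells. Its arguments: {"type":"object","properties":{"series":{"type":"array","items":{"type":"number"}},"gripper":{"type":"number"},"newtons":{"type":"number"}},"required":["series"]}

```bash
ls; mkdir -p pics; python3 - <<'E'
from station import arm
import cv2
print(arm.sense())
for n in("top","scene"):
    cv2.imwrite(f"pics/{n}0.png",cv2.cvtColor(arm.camera(n),cv2.COLOR_RGB2BGR)); print(arm.camera_model(n))
E
```

```text
pics
{'time': 0.0, 'q': array([-7.47733055e+01,  1.96360237e+01,  8.73787724e+01, -1.72900750e-03,
        7.30741976e+01, -8.36720038e+00]), 'dq': array([ 0.04932513,  0.03535494, -0.0957968 , -0.10194667, -0.08772557,
       -0.03377699]), 'joint_torque': array([ 1.27474144e-03, -4.31235838e+01, -2.44222194e+01,  7.17946119e-02,
        5.58925141e-02, -1.27024468e-04]), 'eef_pos': array([ 210.01572882, -480.70646405,  226.03931065]), 'tool_rot': array([[ 9.16401901e-01,  4.00259124e-01, -4.35795368e-04],
       [ 4.00259312e-01, -9.16400709e-01,  1.49112321e-03],
       [ 1.97472486e-04, -1.54089930e-03, -9.99998793e-01]]), 'force': array([0.73502285, 0.59860183, 0.06407534]), 'wrist_torque': array([-0.04210575, -0.01084776,  0.00366228]), 'width': 1.0015919556526853}
{'fx': 390.21838389068853, 'fy': 390.21838389068853, 'cx': 262.35904685387493, 'cy': 191.8735916650509, 'rvec': array([ 2.14477863, -2.16392819,  0.17059929]), 'tvec': array([-45.39838665, 579.06734526, 952.05340967])}
{'fx': 356.9601401395896, 'fy': 356.9601401395896, 'cx': 257.61837059762996, 'cy': 191.92984223063272, 'rvec': array([ 2.07281527,  0.8015684 , -0.37715105]), 'tvec': array([-393.67666076, -225.15854753, 1279.23306687])}
```

View pics/top0.png

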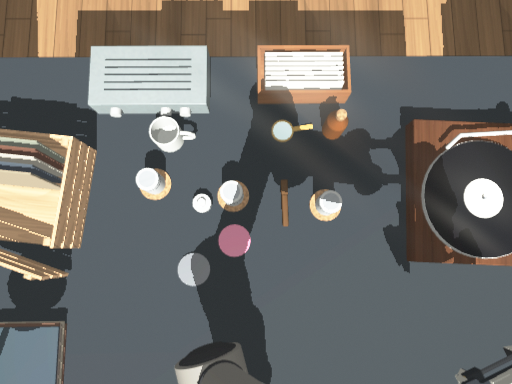

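View pics/scene0.png

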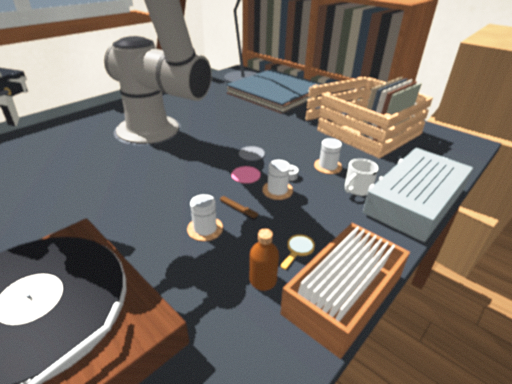

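The top view shows three tins on cork mats at about (153,183), (233,196) and (326,205). The bare grey disc (194,270) and pink disc (235,240) are the look-alikes and carry no tin. The clamp is at (202,203), the brush at x≈285, the cup at (166,135), the bottle at (336,122) and the magnifier at (283,131). Next I measure the mats and lids.

```bash
cat > h.py <<'E'
import numpy as np, cv2
def ray(m,u,v,z):
    R=cv2.Rodrigues(np.array(m["rvec"]))[0];t=np.array(m["tvec"])
    c=-R.T@t; d=R.T@np.array([(u-m["cx"])/m["fx"],(v-m["cy"])/m["fy"],1])
    return c+d*(z-c[2])/d[2]
def proj(m,p):
    R=cv2.Rodrigues(np.array(m["rvec"]))[0]
    q=R@np.array(p)+np.array(m["tvec"]);return np.array([m["fx"]*q[0]/q[2]+m["cx"],m["fy"]*q[1]/q[2]+m["cy"]])
E
python3 - <<'E'
from h import *
from station import arm
m=arm.camera_model("top");ms=arm.camera_model("scene")
im=cv2.imread("pics/top0.png");hsv=cv2.cvtColor(im,cv2.COLOR_BGR2HSV)
sc=cv2.imread("pics/scene0.png");hs=cv2.cvtColor(sc,cv2.COLOR_BGR2HSV)
def cork(h): return cv2.inRange(h,(8,80,60),(25,255,255))
for name,(u,v) in dict(left=(154,184),mid=(233,196),right=(326,205)).items():
    mk=cork(hsv)[v-22:v+22,u-22:u+22]
    ys,xs=np.nonzero(mk); P=np.array([ray(m,x+u-22,y+v-22,4)[:2] for x,y in zip(xs,ys)],np.float32)
    c,r=cv2.minEnclosingCircle(P); 
    # scene
    us,vs=proj(ms,[c[0],c[1],4]).astype(int)
    a,b=max(vs-25,0),max(us-25,0)
    mk=cork(hs)[a:vs+25,b:us+25]; ys,xs=np.nonzero(mk)
    P2=np.array([ray(ms,x+b,y+a,4)[:2] for x,y in zip(xs,ys)],np.float32)
    P2=P2[np.linalg.norm(P2-np.array(c),axis=1)<55]
    c2,r2=cv2.minEnclosingCircle(P2)
    # bright lid in top
    print(name,np.round(c),round(r,1),len(P),'scene',np.round(c2),round(r2,1),(us,vs),'lid px expected',proj(m,[*c,82]),'base dist',np.hypot(*c))
for n,u,v,z in(("clamp",202,202,32),("cup",166,134,72),("bottle",341,115,130),("brush0",284,181,16),("brush1",286,226,16),("mag",283,131,7)):
    print(n,np.round(ray(m,u,v,z)))
big=[cv2.resize(im[150:230,x-40:x+40],(260,260),interpolation=cv2.INTER_CUBIC) for x in(154,233,326)]
cv2.imwrite("pics/crop0.png",np.hstack(big))
E
```

```text
left [608. 231.] 41.9 187 scene [609. 231.] 45.7 (np.int64(327), np.int64(165)) lid px expected [147.1056856  178.68141666] base dist 650.2266149300896
mid [575.  27.] 41.9 251 scene [577.  25.] 45.2 (np.int64(277), np.int64(189)) lid px expected [230.9411925  191.22215081] base dist 575.6878930195307
right [ 548. -216.] 42.2 200 scene [ 550. -217.] 44.2 (np.int64(204), np.int64(227)) lid px expected [330.32763607 201.23471502] base dist 589.3182097097878
clamp [555. 104.  32.]
cup [723. 191.  72.]
bottle [ 750. -239.  130.]
brush0 [ 611. -108.   16.]
brush1 [ 493. -111.   16.]
mag [ 749. -108.    7.]
```

View pics/crop0.png

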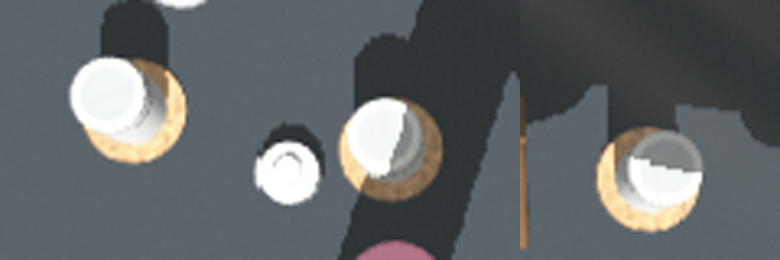

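Every cork-mat circle has radius 42 mm, which matches, and the lids sit where tins centred on the mats should put them. Tin positions are left (608,231), mid (576,26) and right (549,-216). The clamp is only about 80 mm to +y of the mid tin, so I will grasp with the jaws along x at every tin. Now moving to the left tin, staying high.

{"name": "play_rows", "arguments": {
  "series": [0.04,0.071,0,0,0,7,0.08,0.142,0,0,0,14,0.12,0.213,0,0,0,21,0.16,0.284,0,0,0,28,0.2,0.355,0,0,0,35,0.2,0.355,0,0,0,42,0.2,0.355,0,0,0,49,0.2,0.355,0,0,0,56,0.2,0.355,0,0,0,63,0.2,0.355,0,0,0,66.4],
  "gripper": 0.0918,
  "newtons": 30
}}

```text
time: 0.93
eef_pos: [410.8, -123.4, 226.7]
tool_rot: [[-0.007, 1.0, 0.0], [1.0, 0.007, 0.001], [0.001, 0.0, -1.0]]
force: [0.3, -0.3, -0.7]
width: 1.0
```

{"name": "play_rows", "arguments": {
  "series": [0.02,0.035,0,0,0,0,0.04,0.071,0,0,0,0,0.06,0.107,0,0,0,0,0.08,0.142,0,0,0,0,0.1,0.178,0,0,0,0,0.12,0.214,0,0,0,0,0.14,0.25,0,0,0,0,0.16,0.285,0,0,0,0,0.18,0.321,0,0,0,0,0.198,0.356,0,0,0,0]
}}

```text
time: 1.77
eef_pos: [608.6, 231.9, 226.1]
tool_rot: [[-0.0, 1.0, -0.001], [1.0, 0.0, -0.0], [-0.0, -0.001, -1.0]]
force: [1.4, -0.3, -0.1]
width: 1.0
```

{"name": "play_rows", "arguments": {
  "series": [0,0,0,0,0,0,0,0,0,0,0,0,0,0,0,0,0,0,0,0,0,0,0,0]
}}

```text
time: 2.1
eef_pos: [607.8, 228.7, 226.7]
tool_rot: [[0.001, 1.0, -0.001], [1.0, -0.001, -0.001], [-0.001, -0.001, -1.0]]
force: [-0.2, 0.2, 0.2]
width: 0.998
```

```bash
cat > w.py <<'E'
from h import *
from station import arm
import sys
s=arm.sense(); im=arm.camera("wrist"); M=np.array(arm.camera_model("wrist")["mount"]); k=arm.camera_model("wrist")
print(np.round(s["eef_pos"],1),np.round(s["force"],2),round(s["width"],3),s["time"])
T=np.eye(4);T[:3,:3]=s["tool_rot"];T[:3,3]=s["eef_pos"];C=T@M
def px(p):
    q=np.linalg.inv(C)@np.array([*p,1]);return int(k["fx"]*q[0]/q[2]+k["cx"]),int(k["fy"]*q[1]/q[2]+k["cy"])
x,y=float(sys.argv[2]),float(sys.argv[3])
b=cv2.cvtColor(im,cv2.COLOR_RGB2BGR).copy()
for z,r,c in((82,28,(0,0,255)),(4,42,(0,255,0))):
    pts=np.array([px([x+r*np.cos(a),y+r*np.sin(a),z]) for a in np.linspace(0,6.28,40)],np.int32)
    cv2.polylines(b,[pts],True,c,1)
cv2.imwrite(f"pics/{sys.argv[1]}.png",b)
E
python3 w.py wl1 608.5 231
```

```text
[607.8 228.7 226.7] [-0.17  0.25  0.17] 0.998 2.1
```

View pics/wl1.png

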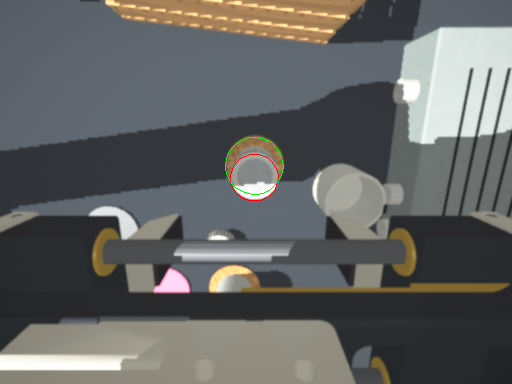

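The predicted lid (red) and mat (green) outlines land on the tin at (254,175). I descend to TCP z≈30, which puts the grasp at z≈49 and leaves the gripper body 14 mm above the lid.

{"name": "play_rows", "arguments": {
  "series": [0.001,0.002,-0.02,0,0,0,0.001,0.002,-0.045,0,0,0,0.001,0.002,-0.07,0,0,0,0.001,0.002,-0.095,0,0,0,0.001,0.002,-0.12,0,0,0,0.001,0.002,-0.145,0,0,0,0.001,0.002,-0.165,0,0,0,0.001,0.002,-0.18,0,0,0,0.001,0.002,-0.19,0,0,0,0.001,0.002,-0.196,0,0,0]
}}

```text
time: 2.98
eef_pos: [608.8, 230.8, 30.0]
tool_rot: [[0.001, 1.0, -0.001], [1.0, -0.001, -0.0], [-0.0, -0.001, -1.0]]
force: [-0.1, -0.2, -0.2]
width: 1.0
```

{"name": "play_rows", "arguments": {
  "series": [0,0,0,0,0,0,0,0,0,0,0,0,0,0,0,0,0,0,0,0,0,0,0,0,0,0,0,0,0,0,0,0,0,0,0,0,0,0,0,0,0,0,0,0,0,0,0,0,0,0,0,0,0,0,0,0,0,0,0,0],
  "gripper": 0.07,
  "newtons": 10
}}

```text
time: 3.82
eef_pos: [609.1, 231.9, 30.7]
tool_rot: [[0.0, 1.0, 0.0], [1.0, -0.0, -0.0], [-0.0, 0.0, -1.0]]
force: [1.0, 0.4, -0.1]
width: 0.765
```

Now I close gently, then grip firmly.

{"name": "play_rows", "arguments": {
  "series": [0,0,0,0,0,0,0,0,0,0,0,0,0,0,0,0,0,0,0,0,0,0,0,0,0,0,0,0,0,0,0,0,0,0,0,0,0,0,0,0,0,0],
  "gripper": 0.05,
  "newtons": 10
}}

```text
time: 4.4
eef_pos: [609.1, 231.8, 30.7]
tool_rot: [[0.0, 1.0, -0.0], [1.0, -0.0, -0.0], [-0.0, -0.0, -1.0]]
force: [-0.7, -0.3, 1.2]
width: 0.608
```

{"name": "play_rows", "arguments": {
  "series": [0,0,0,0,0,0,0,0,0,0,0,0,0,0,0,0,0,0,0,0,0,0,0,0],
  "newtons": 40,
  "gripper": 0.04
}}

```text
time: 4.73
eef_pos: [609.1, 231.9, 30.7]
tool_rot: [[0.0, 1.0, -0.0], [1.0, -0.0, -0.0], [-0.0, -0.0, -1.0]]
force: [-0.9, -0.0, 0.6]
width: 0.604
```

{"name": "play_rows", "arguments": {
  "series": [0,0,0.003,0,0,0,0,0,0.008,0,0,0,0,0,0.014,0,0,0,0,0,0.02,0,0,0,0,0,0.026,0,0,0,0,0,0.032,0,0,0,0,0,0.037,0,0,0,0,0,0.04,0,0,0,0,0,0.04,0,0,0,0,0,0.04,0,0,0]
}}

```text
time: 5.57
eef_pos: [609.2, 231.9, 70.9]
tool_rot: [[0.0, 1.0, 0.0], [1.0, -0.0, 0.0], [0.0, 0.0, -1.0]]
force: [-0.6, -0.2, -2.2]
width: 0.603
```

{"name": "play_rows", "arguments": {
  "series": [0,0,0,0,0,0,0,0,0,0,0,0,0,0,0,0,0,0,0,0,0,0,0,0,0,0,0,0,0,0,0,0,0,0,0,0]
}}

```text
time: 6.07
eef_pos: [609.1, 231.9, 70.6]
tool_rot: [[0.0, 1.0, -0.0], [1.0, -0.0, -0.0], [-0.0, -0.0, -1.0]]
force: [0.3, 0.3, -0.9]
width: 0.609
```

{"name": "play_rows", "arguments": {
  "series": [0,0,0,0,0,0,0,0,0,0,0,0,0,0,0,0,0,0,0,0,0,0,0,0,0,0,0,0,0,0,0,0,0,0,0,0]
}}

```text
time: 6.57
eef_pos: [609.2, 231.9, 70.8]
tool_rot: [[0.0, 1.0, 0.0], [1.0, -0.0, 0.0], [0.0, 0.0, -1.0]]
force: [0.0, 0.2, -1.9]
width: 0.606
```

```bash
python3 - <<'E'
from station import arm
import cv2
for i in range(4):
    s=arm.sense();print(s["force"].round(2),s["joint_torque"].round(2),s["wrist_torque"].round(3),s["eef_pos"].round(1))
    im=arm.camera("scene")
cv2.imwrite("pics/s1.png",cv2.cvtColor(im,cv2.COLOR_RGB2BGR))
E
```

```text
[ 0.04  0.19 -1.92] [-0.000e+00 -5.994e+01 -2.275e+01  8.000e-02  2.000e-02  0.000e+00] [ 0.024 -0.074 -0.049] [609.2 231.9  70.8]
[-0.6  -0.6  -2.25] [ 0.000e+00 -5.994e+01 -2.275e+01  8.000e-02  2.000e-02 -0.000e+00] [-0.008 -0.076  0.036] [609.2 231.9  70.8]
[ 0.24  0.82 -1.84] [-0.000e+00 -5.994e+01 -2.275e+01  8.000e-02  2.000e-02  0.000e+00] [-0.015 -0.086 -0.019] [609.2 231.9  70.7]
[ 0.5   0.38 -2.58] [ 0.000e+00 -5.994e+01 -2.275e+01  8.000e-02  2.000e-02  0.000e+00] [-0.012 -0.165  0.075] [609.1 231.9  70.7]
```

View pics/s1.png

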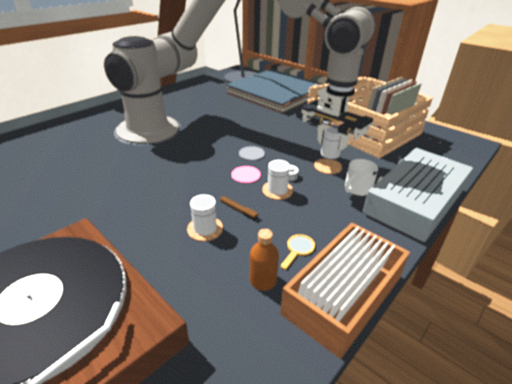

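The left tin is lifted at (331,140), clear of its mat. The force is about −2 N, so roughly 0.2 kg: a light one. I set it back down.

{"name": "play_rows", "arguments": {
  "series": [0,0,-0.003,0,0,0,0,0,-0.009,0,0,0,0,0,-0.015,0,0,0,0,0,-0.021,0,0,0,0,0,-0.027,0,0,0,0,0,-0.032,0,0,0,0,0,-0.036,0,0,0,0,0,-0.0385,0,0,0,0,0,-0.04,0,0,0,0,0,-0.04,0,0,0]
}}

```text
time: 7.6
eef_pos: [609.2, 231.9, 30.9]
tool_rot: [[0.0, 1.0, 0.0], [1.0, -0.0, 0.0], [0.0, 0.0, -1.0]]
force: [-0.1, 0.1, -2.3]
width: 0.602
```

```bash
python3 - <<'E'
from station import arm
for i in range(3):
    s=arm.sense();print(s["force"].round(2),s["joint_torque"].round(2),s["eef_pos"].round(1));arm.camera("scene")
E
```

```text
[-0.14  0.12 -2.32] [-1.000e-02 -6.047e+01 -2.136e+01  7.000e-02  9.000e-02 -0.000e+00] [609.2 231.9  30.9]
[ 1.1  -0.21 -1.61] [ 1.000e-02 -6.052e+01 -2.137e+01  7.000e-02  7.000e-02 -0.000e+00] [609.4 231.9  30.9]
[-0.43 -0.48 -1.88] [ 1.000e-02 -6.056e+01 -2.141e+01  8.000e-02  3.000e-02 -0.000e+00] [609.4 231.9  30.9]
```

The tin's weight is still on the gripper, so I ease down a little further.

{"name": "play_rows", "arguments": {
  "series": [0,0,-0.0003,0,0,0,0,0,-0.0006,0,0,0,0,0,-0.0006,0,0,0,0,0,-0.0006,0,0,0,0,0,-0.0006,0,0,0,0,0,-0.0006,0,0,0]
}}

```text
time: 8.25
eef_pos: [609.4, 231.9, 30.7]
tool_rot: [[0.0, 1.0, 0.001], [1.0, -0.0, 0.0], [0.0, 0.001, -1.0]]
force: [-1.5, -0.9, 4.8]
width: 0.604
```

```bash
python3 - <<'E'
from station import arm
for i in range(3):
    s=arm.sense();print(s["force"].round(2),s["eef_pos"].round(1));arm.camera("scene")
E
```

```text
[-1.53 -0.88  4.76] [609.4 231.9  30.7]
[-1.83  0.4   5.5 ] [609.4 232.   30.7]
[-1.19 -0.48  4.94] [609.4 231.9  30.7]
```

The tin is now seated, with +5 N contact. I release gradually and check before rising.

{"name": "play_rows", "arguments": {
  "series": [0,0,0,0,0,0,0,0,0,0,0,0,0,0,0,0,0,0,0,0,0,0,0,0,0,0,0,0,0,0,0,0,0,0,0,0,0,0,0,0,0,0,0,0,0,0,0,0],
  "gripper": 0.075
}}

```text
time: 9.07
eef_pos: [609.1, 231.9, 30.1]
tool_rot: [[0.0, 1.0, -0.0], [1.0, -0.0, -0.0], [-0.0, -0.0, -1.0]]
force: [-0.0, 0.7, 0.0]
width: 0.819
```

{"name": "play_rows", "arguments": {
  "series": [0,0,0.01,0,0,0,0,0,0.03,0,0,0,0,0,0.05,0,0,0,0,0,0.075,0,0,0,0,0,0.1,0,0,0,0,0,0.125,0,0,0,0,0,0.15,0,0,0,0,0,0.17,0,0,0,0,0,0.19,0,0,0,0,0,0.195,0,0,0]
}}

```text
time: 9.9
eef_pos: [610.4, 232.2, 230.0]
tool_rot: [[0.0, 1.0, 0.007], [1.0, -0.0, 0.002], [0.002, 0.007, -1.0]]
force: [-0.5, 1.2, 0.4]
width: 0.814
```

```bash
python3 w.py wl2 608.5 231; python3 - <<'E'
from station import arm
s=arm.sense();print(s["eef_pos"].round(1),s["force"].round(2))
E
```

```text
[610.4 232.2 230. ] [-0.47  1.16  0.38] 0.814 9.9
[610.3 232.2 229. ] [ 0.15 -0.35  1.15]
```

View pics/wl2.png

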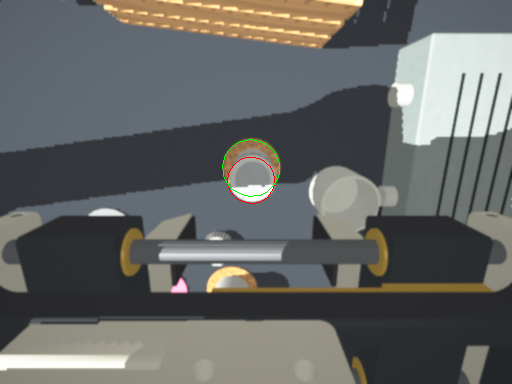

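The tin at (252,180) stands upright and centred on the left mat. On to the middle one.

{"name": "play_rows", "arguments": {
  "series": [-0.002,-0.015,0,0,0,0,-0.006,-0.04,0,0,0,0,-0.01,-0.065,0,0,0,0,-0.015,-0.095,0,0,0,0,-0.02,-0.125,0,0,0,0,-0.024,-0.15,0,0,0,0,-0.028,-0.175,0,0,0,0,-0.031,-0.195,0,0,0,0,-0.033,-0.205,0,0,0,0,-0.033,-0.205,0,0,0,0],
  "gripper": 0.0918
}}

```text
time: 10.78
eef_pos: [575.1, 24.5, 224.0]
tool_rot: [[0.003, 1.0, -0.002], [1.0, -0.003, -0.0], [-0.0, -0.002, -1.0]]
force: [0.1, 0.6, 0.7]
width: 1.0
```

{"name": "play_rows", "arguments": {
  "series": [0,0,0,0,0,0,0,0,0,0,0,0,0,0,0,0,0,0]
}}

```text
time: 11.03
eef_pos: [576.2, 28.0, 224.9]
tool_rot: [[-0.001, 1.0, -0.0], [1.0, 0.001, 0.0], [0.0, -0.0, -1.0]]
force: [0.0, -0.4, -0.3]
width: 0.998
```

```bash
python3 w.py wm1 576 26.5; python3 - <<'E'
from station import arm
s=arm.sense();print(s["eef_pos"].round(1),s["force"].round(2))
E
```

```text
[576.2  28.  224.9] [ 0.04 -0.45 -0.26] 0.998 11.0333
[576.2  28.  224.9] [-0.07  0.58 -0.61]
```

View pics/wm1.png

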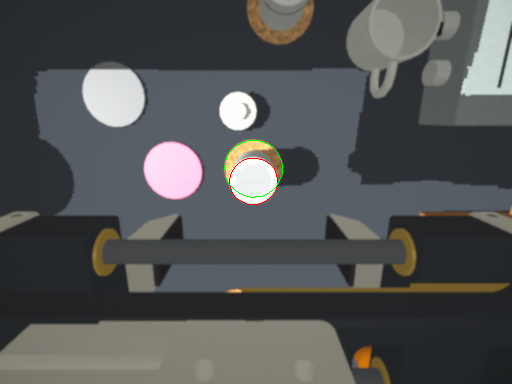

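The middle tin at (254,180) matches the prediction, and its cork mat is distinct from the bare pink disc (173,170) and grey disc (114,95). The clamp (238,111) is clear of the x-aligned fingers. Descending.

{"name": "play_rows", "arguments": {
  "series": [0,-0.001,-0.02,0,0,0,0,-0.001,-0.045,0,0,0,0,-0.001,-0.07,0,0,0,0,-0.001,-0.095,0,0,0,0,-0.001,-0.12,0,0,0,0,-0.001,-0.145,0,0,0,0,-0.001,-0.165,0,0,0,0,-0.001,-0.18,0,0,0,0,-0.001,-0.19,0,0,0,0,-0.001,-0.195,0,0,0]
}}

```text
time: 11.92
eef_pos: [575.6, 26.6, 28.7]
tool_rot: [[-0.001, 1.0, -0.002], [1.0, 0.001, 0.0], [0.0, -0.002, -1.0]]
force: [-0.3, 0.5, 0.4]
width: 0.998
```

{"name": "play_rows", "arguments": {
  "series": [0,0,0,0,0,0,0,0,0,0,0,0,0,0,0,0,0,0,0,0,0,0,0,0,0,0,0,0,0,0,0,0,0,0,0,0,0,0,0,0,0,0,0,0,0,0,0,0],
  "gripper": 0.065,
  "newtons": 10
}}

```text
time: 12.58
eef_pos: [576.3, 25.9, 30.3]
tool_rot: [[0.0, 1.0, 0.0], [1.0, -0.0, -0.0], [-0.0, 0.0, -1.0]]
force: [-0.2, 0.5, -0.2]
width: 0.71
```

{"name": "play_rows", "arguments": {
  "series": [0,0,0,0,0,0,0,0,0,0,0,0,0,0,0,0,0,0,0,0,0,0,0,0,0,0,0,0,0,0,0,0,0,0,0,0,0,0,0,0,0,0],
  "gripper": 0.05
}}

```text
time: 13.17
eef_pos: [575.8, 25.9, 30.1]
tool_rot: [[0.0, 1.0, -0.001], [1.0, -0.0, 0.0], [0.0, -0.001, -1.0]]
force: [-3.5, -0.3, 2.8]
width: 0.607
```

{"name": "play_rows", "arguments": {
  "series": [0,0,0,0,0,0,0,0,0,0,0,0,0,0,0,0,0,0,0,0,0,0,0,0],
  "newtons": 40,
  "gripper": 0.04
}}

```text
time: 13.5
eef_pos: [575.8, 25.9, 30.1]
tool_rot: [[0.0, 1.0, -0.001], [1.0, -0.0, -0.0], [-0.0, -0.001, -1.0]]
force: [-6.4, -0.6, 5.0]
width: 0.602
```

{"name": "play_rows", "arguments": {
  "series": [0,0,0.003,0,0,0,0,0,0.008,0,0,0,0,0,0.014,0,0,0,0,0,0.02,0,0,0,0,0,0.026,0,0,0,0,0,0.032,0,0,0,0,0,0.037,0,0,0,0,0,0.04,0,0,0,0,0,0.04,0,0,0,0,0,0.04,0,0,0]
}}

```text
time: 14.33
eef_pos: [576.2, 25.9, 70.3]
tool_rot: [[0.0, 1.0, 0.0], [1.0, -0.0, -0.0], [-0.0, 0.0, -1.0]]
force: [-0.1, -0.1, -5.5]
width: 0.6
```

{"name": "play_rows", "arguments": {
  "series": [0,0,0,0,0,0,0,0,0,0,0,0,0,0,0,0,0,0,0,0,0,0,0,0,0,0,0,0,0,0,0,0,0,0,0,0,0,0,0,0,0,0,0,0,0,0,0,0,0,0,0,0,0,0,0,0,0,0,0,0]
}}

```text
time: 15.17
eef_pos: [576.2, 25.9, 70.1]
tool_rot: [[0.0, 1.0, 0.0], [1.0, -0.0, -0.0], [-0.0, 0.0, -1.0]]
force: [-0.4, -0.3, -5.6]
width: 0.604
```

```bash
python3 - <<'E'
from station import arm
import cv2
for i in range(4):
    s=arm.sense();print(s["force"].round(2),s["wrist_torque"].round(3),s["eef_pos"].round(1),s["width"])
    im=arm.camera("scene")
cv2.imwrite("pics/s2.png",cv2.cvtColor(im,cv2.COLOR_RGB2BGR))
E
```

```text
[-0.37 -0.3  -5.59] [-0.038 -0.093  0.049] [576.2  25.9  70.1] 0.6035322244261231
[-0.49  0.1  -4.67] [ 0.016 -0.115  0.006] [576.2  25.9  70.1] 0.6071507449487503
[-0.08 -0.43 -5.47] [-0.058 -0.061 -0.021] [576.2  25.9  70.2] 0.6040899659362124
[ 0.22 -0.4  -5.41] [-0.012 -0.093 -0.003] [576.2  25.9  70.2] 0.6057545688317862
```

View pics/s2.png

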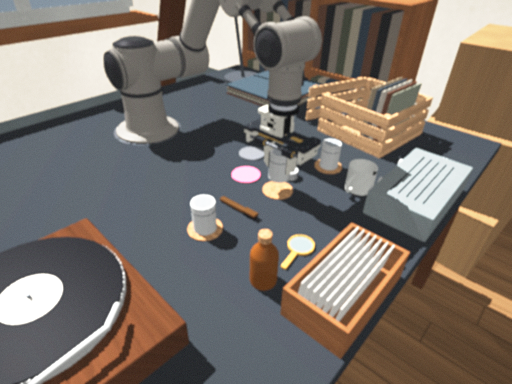

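The middle tin is up at (278,165) and pulls about −5.4 N (~0.55 kg), so it is the heavy one. The left tin stands on its mat at (330,155). I put this tin back, since the right one must still be hefted.

{"name": "play_rows", "arguments": {
  "series": [0,0,-0.003,0,0,0,0,0,-0.009,0,0,0,0,0,-0.015,0,0,0,0,0,-0.021,0,0,0,0,0,-0.027,0,0,0,0,0,-0.032,0,0,0,0,0,-0.036,0,0,0,0,0,-0.0385,0,0,0,0,0,-0.04,0,0,0,0,0,-0.04,0,0,0]
}}

```text
time: 16.2
eef_pos: [576.2, 25.9, 30.3]
tool_rot: [[0.0, 1.0, 0.0], [1.0, -0.0, -0.0], [-0.0, 0.0, -1.0]]
force: [0.2, 0.3, -5.5]
width: 0.605
```

{"name": "play_rows", "arguments": {
  "series": [0,0,-0.0003,0,0,0,0,0,-0.0003,0,0,0,0,0,-0.0003,0,0,0,0,0,-0.0003,0,0,0]
}}

```text
time: 16.53
eef_pos: [576.5, 25.9, 30.2]
tool_rot: [[0.0, 1.0, 0.001], [1.0, -0.0, -0.0], [-0.0, 0.001, -1.0]]
force: [-0.2, -0.1, -1.0]
width: 0.609
```

```bash
python3 - <<'E'
from station import arm
for i in range(3):
    s=arm.sense();print(s["force"].round(2),s["eef_pos"].round(1));arm.camera("scene")
E
```

```text
[-0.18 -0.12 -1.04] [576.5  25.9  30.2]
[-0.09  0.13 -1.39] [576.4  25.9  30.2]
[ 0.07  0.16 -1.9 ] [576.4  25.9  30.2]
```

Contact has been made and the mat carries most of the weight. I go down a hair more, release, and rise.

{"name": "play_rows", "arguments": {
  "series": [0,0,-0.0003,0,0,0,0,0,-0.0003,0,0,0,0,0,-0.0003,0,0,0]
}}

```text
time: 16.93
eef_pos: [576.5, 25.9, 30.1]
tool_rot: [[0.0, 1.0, 0.001], [1.0, -0.0, -0.0], [-0.0, 0.001, -1.0]]
force: [-0.8, -0.4, 3.9]
width: 0.606
```

{"name": "play_rows", "arguments": {
  "series": [0,0,0,0,0,0,0,0,0,0,0,0,0,0,0,0,0,0,0,0,0,0,0,0,0,0,0,0,0,0,0,0,0,0,0,0,0,0,0,0,0,0,0,0,0,0,0,0],
  "gripper": 0.075
}}

```text
time: 17.6
eef_pos: [576.2, 25.9, 29.5]
tool_rot: [[0.0, 1.0, 0.0], [1.0, -0.0, 0.0], [0.0, 0.0, -1.0]]
force: [-0.1, -0.4, 0.4]
width: 0.821
```

{"name": "play_rows", "arguments": {
  "series": [0,0,0.01,0,0,0,0,0,0.03,0,0,0,0,0,0.05,0,0,0,0,0,0.075,0,0,0,0,0,0.1,0,0,0,0,0,0.125,0,0,0,0,0,0.15,0,0,0,0,0,0.17,0,0,0,0,0,0.19,0,0,0,0,0,0.195,0,0,0]
}}

```text
time: 18.43
eef_pos: [577.5, 25.8, 228.9]
tool_rot: [[0.0, 1.0, 0.007], [1.0, -0.0, -0.001], [-0.001, 0.007, -1.0]]
force: [0.5, 0.4, 0.5]
width: 0.816
```

```bash
python3 w.py wm2 576 26.5; python3 - <<'E'
from station import arm
s=arm.sense();print(s["eef_pos"].round(1),s["force"].round(2))
E
```

```text
[577.5  25.8 228.9] [0.52 0.43 0.48] 0.816 18.4333
[577.3  25.8 228. ] [ 0.08  0.27 -0.41]
```

View pics/wm2.png

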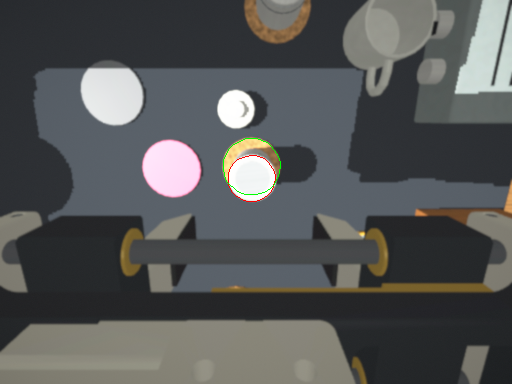

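The middle tin at (252,178) is upright on its mat. On to the right tin.

{"name": "play_rows", "arguments": {
  "series": [-0.002,-0.018,0,0,0,0,-0.005,-0.048,0,0,0,0,-0.009,-0.08,0,0,0,0,-0.013,-0.115,0,0,0,0,-0.017,-0.15,0,0,0,0,-0.02,-0.18,0,0,0,0,-0.023,-0.208,0,0,0,0,-0.026,-0.23,0,0,0,0,-0.027,-0.242,0,0,0,0,-0.027,-0.242,0,0,0,0],
  "gripper": 0.0918
}}

```text
time: 19.32
eef_pos: [548.4, -218.1, 223.3]
tool_rot: [[0.003, 1.0, -0.002], [1.0, -0.003, 0.0], [0.0, -0.002, -1.0]]
force: [0.0, 0.3, -0.4]
width: 0.999
```

{"name": "play_rows", "arguments": {
  "series": [0,0,0,0,0,0,0,0,0,0,0,0,0,0,0,0,0,0,0,0,0,0,0,0,0,0,0,0,0,0]
}}

```text
time: 19.73
eef_pos: [549.4, -215.1, 224.7]
tool_rot: [[-0.001, 1.0, 0.0], [1.0, 0.001, 0.0], [0.0, 0.0, -1.0]]
force: [-0.1, 0.3, -0.1]
width: 0.997
```

```bash
python3 w.py wr1 549 -216.5; python3 - <<'E'
from station import arm
s=arm.sense();print(s["eef_pos"].round(1),s["force"].round(2))
E
```

```text
[ 549.4 -215.1  224.7] [-0.09  0.32 -0.06] 0.997 19.7333
[ 549.4 -215.3  224.7] [-0.35  0.26 -0.87]
```

View pics/wr1.png

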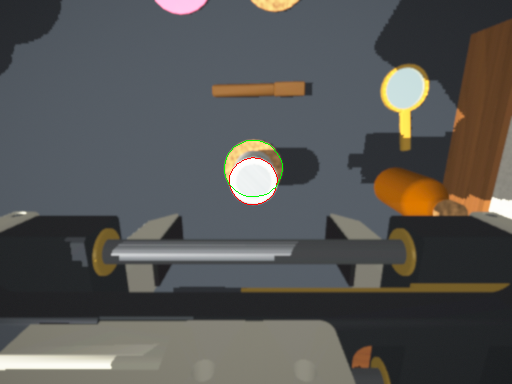

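The right tin at (253,181) matches the prediction, with the brush (258,90) and bottle (420,195) clear. Descend, grip and lift.

{"name": "play_rows", "arguments": {
  "series": [0,-0.001,-0.02,0,0,0,0,-0.001,-0.045,0,0,0,0,-0.001,-0.07,0,0,0,0,-0.001,-0.095,0,0,0,0,-0.001,-0.12,0,0,0,0,-0.001,-0.145,0,0,0,0,-0.001,-0.165,0,0,0,0,-0.001,-0.18,0,0,0,0,-0.001,-0.19,0,0,0,0,-0.001,-0.195,0,0,0]
}}

```text
time: 20.62
eef_pos: [548.7, -216.6, 28.2]
tool_rot: [[-0.0, 1.0, -0.002], [1.0, 0.0, 0.001], [0.001, -0.002, -1.0]]
force: [-0.3, -0.5, 0.4]
width: 0.998
```

{"name": "play_rows", "arguments": {
  "series": [0,0,0,0,0,0,0,0,0,0,0,0,0,0,0,0,0,0,0,0,0,0,0,0,0,0,0,0,0,0,0,0,0,0,0,0,0,0,0,0,0,0,0,0,0,0,0,0],
  "gripper": 0.065,
  "newtons": 10
}}

```text
time: 21.28
eef_pos: [549.2, -217.1, 29.7]
tool_rot: [[0.0, 1.0, 0.0], [1.0, -0.0, -0.0], [-0.0, 0.0, -1.0]]
force: [-0.7, 0.1, 0.0]
width: 0.707
```

{"name": "play_rows", "arguments": {
  "series": [0,0,0,0,0,0,0,0,0,0,0,0,0,0,0,0,0,0,0,0,0,0,0,0,0,0,0,0,0,0,0,0,0,0,0,0,0,0,0,0,0,0],
  "gripper": 0.05
}}

```text
time: 21.87
eef_pos: [549.1, -217.1, 29.6]
tool_rot: [[0.0, 1.0, 0.0], [1.0, -0.0, 0.0], [0.0, 0.0, -1.0]]
force: [-0.3, 0.2, 0.4]
width: 0.609
```

{"name": "play_rows", "arguments": {
  "series": [0,0,0,0,0,0,0,0,0,0,0,0,0,0,0,0,0,0,0,0,0,0,0,0],
  "newtons": 40,
  "gripper": 0.04
}}

```text
time: 22.2
eef_pos: [549.2, -217.1, 29.6]
tool_rot: [[0.0, 1.0, 0.0], [1.0, -0.0, -0.0], [-0.0, 0.0, -1.0]]
force: [-0.6, 0.6, 2.0]
width: 0.606
```

{"name": "play_rows", "arguments": {
  "series": [0,0,0.003,0,0,0,0,0,0.008,0,0,0,0,0,0.014,0,0,0,0,0,0.02,0,0,0,0,0,0.026,0,0,0,0,0,0.032,0,0,0,0,0,0.037,0,0,0,0,0,0.04,0,0,0,0,0,0.04,0,0,0,0,0,0.04,0,0,0]
}}

```text
time: 23.03
eef_pos: [549.2, -217.1, 69.7]
tool_rot: [[0.0, 1.0, 0.0], [1.0, -0.0, -0.0], [-0.0, 0.0, -1.0]]
force: [-0.6, 0.3, -2.4]
width: 0.602
```

{"name": "play_rows", "arguments": {
  "series": [0,0,0,0,0,0,0,0,0,0,0,0,0,0,0,0,0,0,0,0,0,0,0,0,0,0,0,0,0,0,0,0,0,0,0,0,0,0,0,0,0,0,0,0,0,0,0,0,0,0,0,0,0,0,0,0,0,0,0,0]
}}

```text
time: 23.87
eef_pos: [549.2, -217.1, 69.6]
tool_rot: [[0.0, 1.0, 0.0], [1.0, -0.0, -0.0], [-0.0, 0.0, -1.0]]
force: [0.8, 0.6, -1.7]
width: 0.606
```

```bash
python3 - <<'E'
from station import arm
import cv2
for i in range(4):
    s=arm.sense();print(s["force"].round(2),s["wrist_torque"].round(3),s["eef_pos"].round(1),s["width"])
    im=arm.camera("scene")
cv2.imwrite("pics/s3.png",cv2.cvtColor(im,cv2.COLOR_RGB2BGR))
E
```

```text
[ 0.76  0.61 -1.67] [-0.05  -0.094  0.02 ] [ 549.2 -217.1   69.6] 0.6056013171561737
[-0.38 -0.13 -2.07] [-0.044 -0.07   0.034] [ 549.2 -217.1   69.5] 0.605537345052324
[-0.63  0.14 -1.57] [ 0.003 -0.14  -0.05 ] [ 549.2 -217.1   69.5] 0.6053262010726399
[-0.75  0.06 -0.98] [ 0.    -0.127  0.002] [ 549.2 -217.1   69.6] 0.6067718136986799
```

View pics/s3.png

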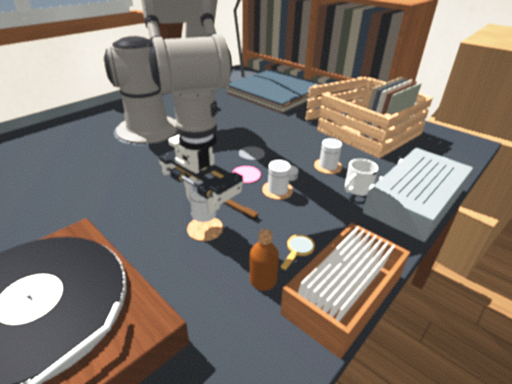

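The right tin is up at (205,205) with its mat bare below. It pulls about −1.7 N, so it is light, and the middle tin is clearly the heaviest. I put the right one back.

{"name": "play_rows", "arguments": {
  "series": [0,0,-0.003,0,0,0,0,0,-0.009,0,0,0,0,0,-0.015,0,0,0,0,0,-0.021,0,0,0,0,0,-0.027,0,0,0,0,0,-0.032,0,0,0,0,0,-0.036,0,0,0,0,0,-0.0385,0,0,0,0,0,-0.04,0,0,0,0,0,-0.04,0,0,0]
}}

```text
time: 24.9
eef_pos: [549.2, -217.1, 29.7]
tool_rot: [[0.0, 1.0, 0.0], [1.0, -0.0, -0.0], [-0.0, 0.0, -1.0]]
force: [0.6, 0.1, -1.2]
width: 0.604
```

{"name": "play_rows", "arguments": {
  "series": [0,0,-0.0003,0,0,0,0,0,-0.0005,0,0,0,0,0,-0.0005,0,0,0,0,0,-0.0005,0,0,0]
}}

```text
time: 25.23
eef_pos: [549.4, -217.2, 29.5]
tool_rot: [[0.0, 1.0, 0.001], [1.0, -0.0, -0.0], [-0.0, 0.001, -1.0]]
force: [-0.4, 0.7, 4.0]
width: 0.604
```

```bash
python3 - <<'E'
from station import arm
for i in range(3):
    s=arm.sense();print(s["force"].round(2),s["eef_pos"].round(1));arm.camera("scene")
E
```

```text
[-0.42  0.72  4.02] [ 549.4 -217.2   29.5]
[-2.    1.29  3.67] [ 549.4 -217.2   29.5]
[-1.41  1.24  4.7 ] [ 549.4 -217.2   29.6]
```

Seated. I release and rise.

{"name": "play_rows", "arguments": {
  "series": [0,0,0,0,0,0,0,0,0,0,0,0,0,0,0,0,0,0,0,0,0,0,0,0,0,0,0,0,0,0,0,0,0,0,0,0,0,0,0,0,0,0,0,0,0,0,0,0],
  "gripper": 0.075
}}

```text
time: 26.05
eef_pos: [549.2, -217.1, 29.0]
tool_rot: [[0.0, 1.0, 0.0], [1.0, -0.0, 0.0], [0.0, 0.0, -1.0]]
force: [-1.0, 0.1, -0.4]
width: 0.814
```

{"name": "play_rows", "arguments": {
  "series": [0,0,0.01,0,0,0,0,0,0.03,0,0,0,0,0,0.05,0,0,0,0,0,0.075,0,0,0,0,0,0.1,0,0,0,0,0,0.125,0,0,0,0,0,0.15,0,0,0,0,0,0.17,0,0,0,0,0,0.19,0,0,0,0,0,0.195,0,0,0]
}}

```text
time: 26.88
eef_pos: [550.3, -217.7, 228.5]
tool_rot: [[0.0, 1.0, 0.006], [1.0, -0.0, -0.003], [-0.003, 0.006, -1.0]]
force: [0.8, 0.1, -0.4]
width: 0.814
```

```bash
python3 w.py wr2 549 -216.5; python3 - <<'E'
from station import arm
s=arm.sense();print(s["eef_pos"].round(1),s["force"].round(2))
E
```

```text
[ 550.3 -217.7  228.5] [ 0.84  0.14 -0.39] 0.814 26.8833
[ 550.2 -217.6  227.6] [-0.25 -0.42  0.86]
```

View pics/wr2.png

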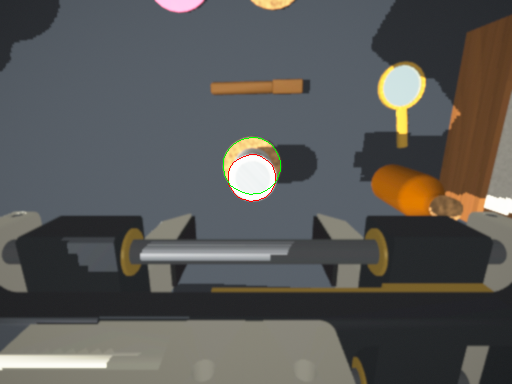

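The right tin at (252,177) is upright on its mat. I go back to the middle tin.

{"name": "play_rows", "arguments": {
  "series": [0.002,0.018,0,0,0,0,0.005,0.048,0,0,0,0,0.009,0.08,0,0,0,0,0.013,0.115,0,0,0,0,0.017,0.15,0,0,0,0,0.02,0.18,0,0,0,0,0.023,0.208,0,0,0,0,0.026,0.23,0,0,0,0,0.027,0.243,0,0,0,0,0.027,0.243,0,0,0,0],
  "gripper": 0.0918
}}

```text
time: 27.77
eef_pos: [575.7, 28.3, 223.1]
tool_rot: [[-0.003, 1.0, -0.002], [1.0, 0.003, 0.001], [0.001, -0.002, -1.0]]
force: [-0.3, -1.2, 0.7]
width: 1.0
```

{"name": "play_rows", "arguments": {
  "series": [0,0,0,0,0,0,0,0,0,0,0,0,0,0,0,0,0,0,0,0,0,0,0,0,0,0,0,0,0,0]
}}

```text
time: 28.18
eef_pos: [576.2, 24.9, 224.0]
tool_rot: [[0.001, 1.0, 0.0], [1.0, -0.001, -0.0], [-0.0, 0.0, -1.0]]
force: [0.9, 0.6, -0.5]
width: 0.998
```

```bash
python3 w.py wm3 576 26.5
```

```text
[576.2  24.9 224. ] [ 0.9   0.65 -0.52] 0.998 28.1833
```

View pics/wm3.png

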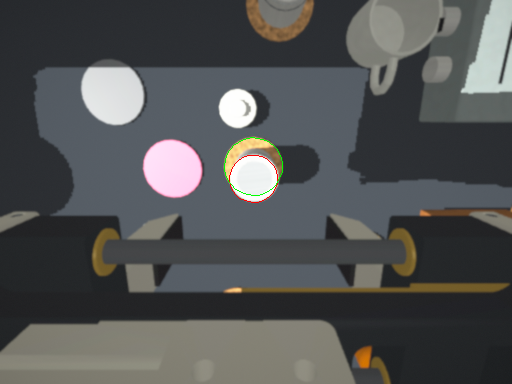

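The middle tin at (254,178) is as I left it. I re-grasp it and lift 190 mm, which puts the underside at about 194 mm.

{"name": "play_rows", "arguments": {
  "series": [0,0,-0.02,0,0,0,0,0,-0.045,0,0,0,0,0,-0.07,0,0,0,0,0,-0.095,0,0,0,0,0,-0.12,0,0,0,0,0,-0.145,0,0,0,0,0,-0.165,0,0,0,0,0,-0.18,0,0,0,0,0,-0.19,0,0,0,0,0,-0.194,0,0,0]
}}

```text
time: 29.07
eef_pos: [575.4, 25.7, 28.6]
tool_rot: [[0.0, 1.0, -0.002], [1.0, -0.0, 0.0], [0.0, -0.002, -1.0]]
force: [-0.1, -0.6, -0.1]
width: 1.003
```

{"name": "play_rows", "arguments": {
  "series": [0,0,0,0,0,0,0,0,0,0,0,0,0,0,0,0,0,0,0,0,0,0,0,0,0,0,0,0,0,0,0,0,0,0,0,0,0,0,0,0,0,0,0,0,0,0,0,0],
  "gripper": 0.065,
  "newtons": 10
}}

```text
time: 29.73
eef_pos: [576.2, 25.9, 30.2]
tool_rot: [[0.0, 1.0, 0.0], [1.0, -0.0, -0.0], [-0.0, 0.0, -1.0]]
force: [0.1, -0.2, -0.7]
width: 0.706
```

{"name": "play_rows", "arguments": {
  "series": [0,0,0,0,0,0,0,0,0,0,0,0,0,0,0,0,0,0,0,0,0,0,0,0,0,0,0,0,0,0,0,0,0,0,0,0,0,0,0,0,0,0],
  "gripper": 0.05
}}

```text
time: 30.32
eef_pos: [576.3, 25.9, 30.1]
tool_rot: [[0.0, 1.0, 0.0], [1.0, -0.0, -0.0], [-0.0, 0.0, -1.0]]
force: [0.8, 0.8, 0.8]
width: 0.606
```

{"name": "play_rows", "arguments": {
  "series": [0,0,0,0,0,0,0,0,0,0,0,0,0,0,0,0,0,0,0,0,0,0,0,0],
  "newtons": 40,
  "gripper": 0.04
}}

```text
time: 30.65
eef_pos: [576.3, 25.9, 30.1]
tool_rot: [[0.0, 1.0, 0.0], [1.0, -0.0, -0.0], [-0.0, 0.0, -1.0]]
force: [2.1, 1.0, -0.3]
width: 0.605
```

{"name": "play_rows", "arguments": {
  "series": [0,0,0.003,0,0,0,0,0,0.008,0,0,0,0,0,0.015,0,0,0,0,0,0.024,0,0,0,0,0,0.034,0,0,0,0,0,0.044,0,0,0,0,0,0.054,0,0,0,0,0,0.064,0,0,0,0,0,0.074,0,0,0,0,0,0.084,0,0,0]
}}

```text
time: 31.48
eef_pos: [576.1, 25.9, 115.3]
tool_rot: [[0.0, 1.0, 0.0], [1.0, -0.0, -0.0], [-0.0, 0.0, -1.0]]
force: [0.3, -0.3, -4.8]
width: 0.606
```

{"name": "play_rows", "arguments": {
  "series": [0,0,0.01,0,0,0,0,0,0.022,0,0,0,0,0,0.035,0,0,0,0,0,0.048,0,0,0,0,0,0.061,0,0,0,0,0,0.074,0,0,0,0,0,0.086,0,0,0,0,0,0.096,0,0,0,0,0,0.103,0,0,0,0,0,0.106,0,0,0]
}}

```text
time: 32.32
eef_pos: [576.5, 25.9, 221.4]
tool_rot: [[0.0, 1.0, 0.002], [1.0, -0.0, -0.0], [-0.0, 0.002, -1.0]]
force: [-0.6, 0.3, -4.7]
width: 0.605
```

{"name": "play_rows", "arguments": {
  "series": [0,0,0,0,0,0,0,0,0,0,0,0,0,0,0,0,0,0,0,0,0,0,0,0,0,0,0,0,0,0,0,0,0,0,0,0,0,0,0,0,0,0,0,0,0,0,0,0,0,0,0,0,0,0,0,0,0,0,0,0]
}}

```text
time: 33.15
eef_pos: [576.2, 25.9, 220.1]
tool_rot: [[0.0, 1.0, 0.0], [1.0, -0.0, -0.0], [-0.0, 0.0, -1.0]]
force: [0.1, -0.2, -5.9]
width: 0.608
```

```bash
python3 - <<'E'
from station import arm
import cv2,numpy as np
for i in range(2):
    s=arm.sense();print(s["time"],s["force"].round(2),s["eef_pos"].round(1),s["width"],abs(s["dq"]).max())
    im=arm.camera("scene" if i==0 else "top")
    cv2.imwrite(f"pics/f{i}.png",cv2.cvtColor(im,cv2.COLOR_RGB2BGR))
a=cv2.imread("pics/f0.png");cv2.imwrite("pics/f0c.png",cv2.resize(a[60:300,150:420],(675,600),interpolation=cv2.INTER_CUBIC))
E
```

```text
33.15 [ 0.12 -0.2  -5.89] [576.2  25.9 220.1] 0.6083789528670036 0.10696071100537677
33.2 [ 0.37  0.24 -5.  ] [576.2  25.9 220. ] 0.6054377060884325 0.0931004498084951
```

View pics/f0c.png

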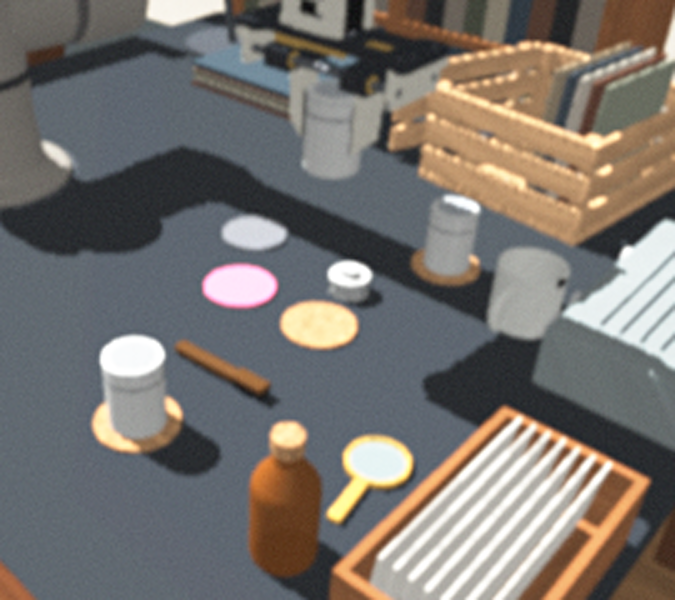

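View pics/f1.png

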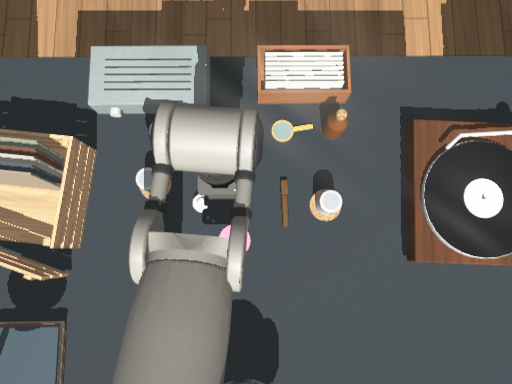

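The crop shows the heavy tin held upright at (331,130) above its empty mat (319,323). The left tin (452,240) and the right tin (135,388) stand on their mats, and the clamp, brush, cup, bottle and magnifier have not moved. The arm is still, so I hand in.

```bash
python3 -c "
from station import arm
print(arm.hand_in())"
```

```text
the job is handed in; nothing more can be done
None
```

I hefted the tins left, middle, right. Each went about 4 cm up for a second or more, and I set each one back on its own mat before taking the next. The middle tin is clearly the heaviest:

| Tin | Wrist force when lifted | Approx. mass |
|---|---|---|
| Left | about −2.1 N | 0.2 kg |
| Middle | about −5.4 N | 0.55 kg |
| Right | about −1.7 N | 0.17 kg |

I handed in at about 33 s holding the middle tin upright and still with a 40 N grip. Its underside is about 194 mm above the table, worked out from the lift height.

In the last pictures the other two tins stand upright on their own mats and nothing else on the table has moved. No check failed. Lowering the tins by exactly the lift height left them just short of the mats each time, so I eased each one down up to about 0.6 mm more until I felt contact before letting go.

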